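Unlock the ink bay and load the blue cartridge

ROBOT

A 6-joint arm with a two-finger parallel gripper is mounted at the origin on the work surface. World frame = base frame: x ahead of the robot, y to its left, z up, the work surface at z = 0. Lengths are in m, angles in degrees, forces in N, time in s.
With the tool pointing down it reaches from about 0.3 to 0.75 m from the base axis. Payload 8.5 kg.
Tool frame: the origin (TCP) lies on the centre line of the jaws, within the pads' length; the fingertips stand 14 mm ahead of it and the grasp point (between the pads) lies 5 mm behind it; z points along the fingers, x is the direction in which the jaws open and shut, and the axes are right-handed (so a half turn about z gives the same grasp; the last joint's range is limited). The gripper opens to 85 mm and grips with 20 to 120 N. Pads are 22 mm wide; open, the fingers measure 114 mm over their backs; the gripper's body (76 mm by 85 mm) begins 54 mm behind the grasp point. The pads swing forward as they close: fully open they stand 13 mm farther back than shut.
Start: joints at [-82.466, 21.807, 74.336, -0, 83.858, -12.336], TCP at [0.187, -0.517, 0.245] pointing down, gripper open.
Joint ranges: [-178.18, 178.18], [-50.72, 133.34], [12.68, 142.11], [-81.47, 261.47], [9.98, 163.14], [-165.26, 165.26]. Speed limits (degrees/s): [136.94, 136.94, 180, 180, 180, 180].

INTERFACE

Orientations are given as a 3x3 rotation matrix whose columns are the frame's x, y, z axes.
In Python, from rig import * gives the robot as it stands.
- The arm moves only by the shell command python3 -m crank 'ROWS' [FORCE]. ROWS is JSON, one flat list of numbers, 7 for each row, row after row: the turn, a rotation vector about the world's x, y, z in rad, then the shift along the world's x, y, z in m, then the opening in per cent of the stroke, from 0 (shut) to 100 (fully open). A call has 1 to 20 rows; each row shifts and turns the commanded pose from where the row before left it; what a row does not reach is not made up. A row lasts 1/10 s, in which the tool goes at most 50 mm and 8.59 degrees, less where a joint would pass 70% of its speed; a pose out of reach is approached as far as the arm can. A call is refused whole if a number of a shift passes 0.05 or a number of a turn 0.15, either way. A call with a gripper value outside its range is refused whole. The fingers move at their own pace and stop on an object; FORCE is the grip in N (left out, the last holds). Time passes only in rows, so rows that do not move let the fingers close. It gives the time, the measured TCP pose, the force and the opening at its end, in the units of the state.
- observe(): the state, without advancing time (a new reading comes with each control period).
- get_image(name): name is "side" or "top"; returns a dict with "frame" (384x512x3 uint8, red, green, blue), "fov_y" (degrees; the focal length in pixels is half the picture's height over the tangent of half this angle, whatever the lens; pixels are square), "cx", "cy" (the principal point, pixels), "world_to_cam" (4x4, takes a point from world to camera coordinates). Camera axes: x right, y up, looking along -z (the intrinsics and any distortion apply to the point x, -y, -z); pixel columns grow to the right and rows downward; lengths in m; the calibration is good to about 2 mm. A picture is of the moment at which its call begins. There is no depth.
- close_job(): hands the job in, once; it reports no verdict.
The state is a dict: "time_s": time; "q": joint angles; "qvel": joint speeds; "joint_efforts": joint torques, N m; "position": TCP position; "tool_rot": TCP orientation; "ft_force": force on the tool from outside, world axes, zero at the start; "wrist_torque": the same for the moment, N m; "grip_width": finger opening in m.
Only numpy, scipy, OpenCV 4.12 (cv2) and the standard library are available. Lean on these libraries where they do the work, as an engineer would, in place of code of your own. Each camera call takes 0.05 s, during which the arm holds its last target. There are 200 camera calls.

TASK

On the slanted ink unit, which faces the robot's right, turn both orange quarter-turn fasteners counter-clockwise to fully unlocked while the panel is still shut, then swing the panel up by its black handle until it stands open at least square to the bay and stays there. Then take the blue ink cartridge from the bench and lower it, not drop it, into the empty middle place of the bay, flat on the bay's floor between its two neighbours with its rib up, so that nothing stands above the rim. Leave the magenta cartridge and all the other things on the bench where they are.

Things in the scene. Friction and masses are not known exactly. Their poses are not given: they have to be found in the camera images.
- lane (a point): centre of the floor of the empty middle place in the bay, marked by a blue strip; sizes in mm. Axes: x up the slope (about to the robot's left), y across the unit (about towards the robot), z square out of the floor, leaning 28 degrees from vertical towards the robot's right. The gap between the fixed neighbours is 96 wide, 134 between their ribs. On the sloping floor a cartridge may slide to the lower wall, which is right
- bay: open white box of the ink unit, fixed, slanted 28 degrees so that it faces the robot's right; place and yaw of the unit vary. Axes as the lane's; origin 8 under the lane point. Inside 158 (x) x 248 (y), walls 6, rim 76 above the floor. Fixed yellow cartridge at y +75, black one at y -75, shaped like the blue one. Two small keepers jut 18 in under the rim at the y walls
- panel (a joint): angle of the aluminium panel (264 wide, 174 up the slope, 6 thick) over the bay: 0 shut, grows as its lower edge swings up; pi/2 square to the bay, about 2.06 upright, stop at 2.15. Stiff hinge: stays where it is left; lifting at the handle takes about 7 N. Held shut by the two fasteners until each is past about 1.2
- hinge (a point): middle of the panel's hinge line on the upper rim, 85 up the slope and 76 out from the lane point; on the panel's underside. Its axes turn with the panel: shut, they are those of the lane point; the hinge line is y and opening is a positive turn about y
- handle (a point): middle of the grip bar of the black handle near the panel's lower edge: round bar 10 thick, 70 long along y, its centre line 40 off the panel's outer face, 142 from the hinge line and 46 out. Axes as the hinge's. The bar can turn between the fingers
- cam_near (a joint): fastener nearer the robot (y +92): 0 locked, wing across the panel (along y, pointing at the red dot); pi/2 is the stop, fully unlocked, wing up and down the slope (at the green dots). Grows counter-clockwise seen from outside. Starts locked, at 0 to 0.3. Takes about 0.1 N m and stays where it is left
- cam_far (a joint): fastener farther from the robot (y -92): the same, also counter-clockwise to unlock
- cam_near_grip (a point): grip point of the nearer fastener, on its axis: orange wing 60 long (its y) x 14 wide (its x), standing from 10 to 42 out of the panel's outer face; this point 28 out of the face, 90 from the hinge line. Its axes turn with the wing, z along its axis out of the panel
- cam_far_grip (a point): the same of the farther fastener
- cart_blue: blue plastic ink cartridge with a white band: 120 long (its x) x 54 wide (y) x 30 high; on top, mid-width, a grip rib 70 long (x) x 16 wide (y) x 26 high, so 56 high in all. About 0.3 kg. Alike end for end. Stands rib up on the bench to the right of the ink unit. Origin: centre of its underside, z up
- cart_magenta: Not to be moved. magenta plastic ink cartridge with a white band: 120 long (its x) x 54 wide (y) x 30 high; on top, mid-width, a grip rib 70 long (x) x 16 wide (y) x 26 high, so 56 high in all. About 0.3 kg. Alike end for end. Stands rib up on the bench to the right of the ink unit. Origin: centre of its underside, z up
- ink_jar: bystander: yellow jar with a black cap, diameter 64, 90 high; origin under its centre
- cleaner: bystander: white bottle, diameter 60, 170 high; origin under its centre
- tape_roll: bystander: yellow tape roll lying flat, diameter 90, 25 high; origin under its centre
- brush: bystander: blue-handled brush, 190 long, lying flat along its x
- roller: bystander: black rubber ink roller 140 wide, with a wooden handle, lying flat; origin under the roller's centre
- brush_cup: bystander: white cup, diameter 84, 100 high; origin under its centre
Mind the look-alikes: they are no part of the job. What is meant by the cart_blue is not green, and is the smaller of those in its own colour.

How it is judged:
By the outcome, as a careful person would: the job done as asked, in the order asked, and still so for the second after the job is handed in, with the robot touching nothing.
It also fails if it takes over 72 s, if anything falls off the work surface, if the arm or the gripper's body presses on something with over 40 N, if the wrist force passes 120 N, or if a joint passes its speed limit or range.

## Working session

There is one attempt and no reset: what is moved stays moved. The work goes in short steps, Python scripts to look and compute and a shell command to move; the robot and the scene stay as the last step left them, time stands still between calls to the robot, and variables do not carry over. Pictures are saved under pics/ and viewed, about 8 in all and at most 12, crops included, and the job is handed in when it is done.

```bash
ls; mkdir -p pics; python3 - <<'E'
from rig import *
import cv2,numpy as np
for n in("side","top"):
    r=get_image(n); cv2.imwrite(f"pics/{n}0.png",r["frame"][:,:,::-1]); print(n,r["fov_y"],r["cx"],r["cy"],[k for k in r]);print(np.round(r["world_to_cam"],4).tolist())
o=observe();print(o)
E
```

```text
pics
side 48.2153024761055 260.29847874132304 187.22570470927232 ['frame', 'fov_y', 'cx', 'cy', 'world_to_cam']
[[0.8543, -0.5193, -0.0211, -0.43], [0.304, 0.4663, 0.8308, -0.23], [-0.4215, -0.7162, 0.5562, -1.449], [0.0, 0.0, 0.0, 1.0]]
top 50.80062145597798 258.44988123820445 186.99247274845393 ['frame', 'fov_y', 'cx', 'cy', 'world_to_cam']
[[0.0074, -1.0, 0.0002, -0.0387], [0.9869, 0.0073, 0.1611, -0.5054], [-0.1611, -0.001, 0.9869, -1.5045], [0.0, 0.0, 0.0, 1.0]]
{'time_s': 0.1, 'q': array([-8.24653380e+01,  2.18371342e+01,  7.43788739e+01, -2.75976628e-04,
        8.38587911e+01, -1.23369212e+01]), 'qvel': array([ 0.04195963, -0.07730139, -0.16870942, -0.01786628, -0.00779499,
        0.00672638]), 'joint_efforts': array([ 3.36038225e-03, -4.49223626e+01, -2.31655580e+01, -1.86992115e-04,
        3.70737383e-03, -2.68049791e-05]), 'position': array([ 0.18690577, -0.51700775,  0.24478252]), 'tool_rot': array([[ 3.39913532e-01, -9.40456676e-01, -1.75931714e-04],
       [-9.40455826e-01, -3.39913467e-01,  1.29359292e-03],
       [-1.27636966e-03, -2.74253733e-04, -9.99999148e-01]]), 'ft_force': array([ 0.49433075, -0.40537957,  0.78785883]), 'wrist_torque': array([-0.00792031, -0.02175235, -0.01861765]), 'grip_width': 0.08506172989513373}
```

```bash
python3 - <<'E'
import cv2,numpy as np
a=cv2.imread("pics/side0.png");b=cv2.imread("pics/top0.png")
cv2.imwrite("pics/s0.png",cv2.resize(a,(800,600),interpolation=cv2.INTER_CUBIC));cv2.imwrite("pics/t0.png",cv2.resize(b,(800,600),interpolation=cv2.INTER_CUBIC))
E
```

```text
(no output)
```

View pics/s0.png

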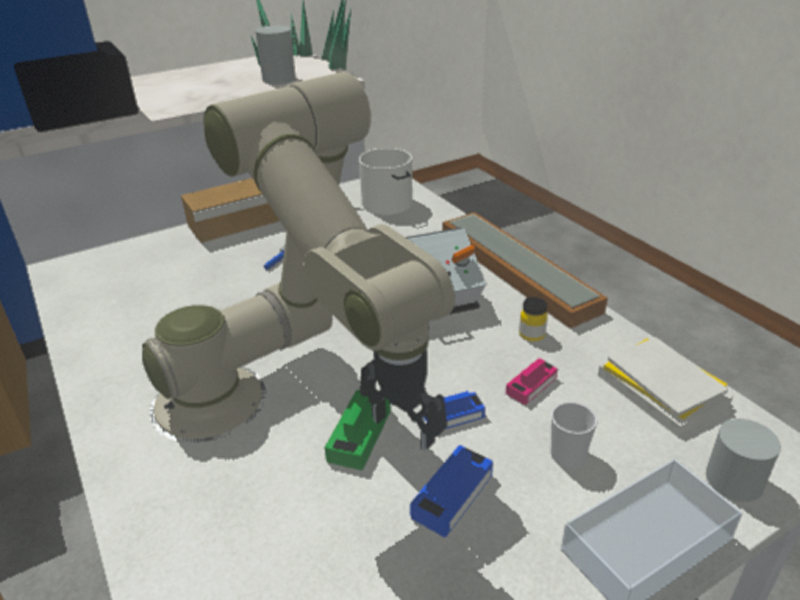

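View pics/t0.png

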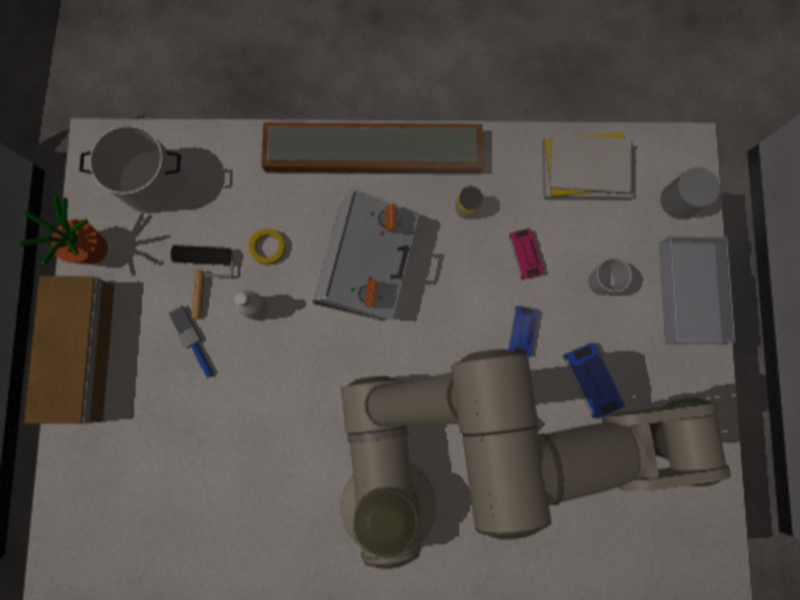

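The side view shows the small blue cartridge at (460,410), the large blue one at (452,490), green at (357,432) and magenta at (531,380). It also shows the ink unit, half hidden, at (450,265). In the top view the unit is at (370,255), with orange wings at (390,217) and (371,291), both roughly along y. The handle is at (402,262), small blue at (523,330), large blue at (593,380) and magenta at (526,254). I choose the blue at top (523,330), which is the smaller of the two blues and not green. Next is a close crop to check it.

```bash
cat > h.py <<'E'
import cv2,numpy as np
from rig import *
from scipy.spatial.transform import Rotation as R
def cal(n,r=None):
    r=r or get_image(n); return dict(f=192/np.tan(np.radians(r["fov_y"]/2)),cx=r["cx"],cy=r["cy"],T=np.array(r["world_to_cam"]),im=r["frame"])
def proj(c,P):
    P=np.atleast_2d(P);q=P@c["T"][:3,:3].T+c["T"][:3,3]
    return np.c_[c["cx"]+c["f"]*q[:,0]/-q[:,2],c["cy"]+c["f"]*q[:,1]/q[:,2]]
def ray(c,uv,z):
    d=np.array([(uv[0]-c["cx"])/c["f"],-(uv[1]-c["cy"])/c["f"],-1]);M=c["T"][:3,:3];o=-M.T@c["T"][:3,3];d=M.T@d
    return o+d*(z-o[2])/d[2]
def crop(im,x,y,w,h,s,fn):
    a=cv2.resize(im[y:y+h,x:x+w,::-1],None,fx=s,fy=s,interpolation=cv2.INTER_CUBIC); cv2.imwrite(fn,a)
E
python3 - <<'E'
from h import *
c=cal("top");crop(c["im"],195,115,160,120,5,"pics/t1.png")
s=cal("side")
for P in([0,0,0],[0.187,-.517,.245]): print(proj(c,P),proj(s,P))
for uv in((334.5,211),(236,163)): print(ray(c,uv,.05))
E
```

```text
[[248.06202236 322.82177329]] [[132.981404   255.32765222]]
[[408.56317946 276.211638  ]] [[257.39577967 275.73979877]]
[ 0.41477329 -0.32178011  0.05      ]
[0.59681906 0.0519     0.05      ]
```

View pics/t1.png

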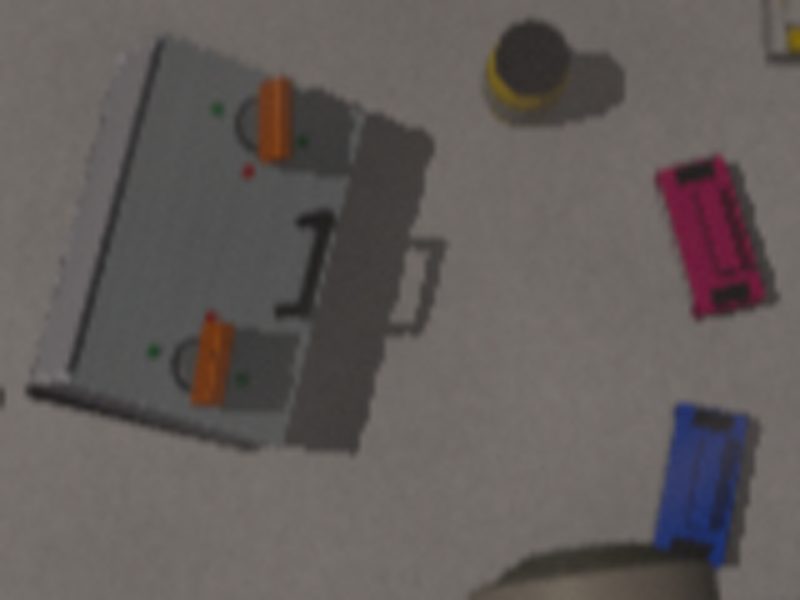

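The crop shows the unit with its hinge line from (160,42) to (73,370). The green dots are at (217,109), (302,142), (153,351) and (243,380), and the red dots at (248,172) and (210,317). The wings are at (276,120), about 0.2 rad turned, and (213,363). The handle bar runs from (328,215) to (308,313). Small blue is at (703,483), and about 120x54 in scale. Next, a side crop of the unit to get its height.

```bash
python3 - <<'E'
from h import *
s=cal("side");crop(s["im"],245,140,80,60,10,"pics/s1.png")
E
```

```text
(no output)
```

View pics/s1.png

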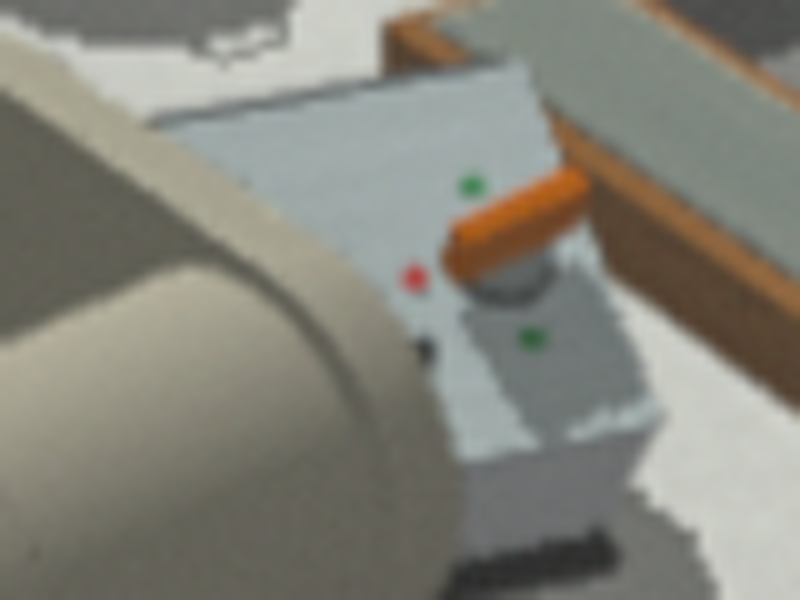

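The side crop shows the far fastener's green dots at (472,186) and (531,338) and its red dot at (414,278). The panel corners are at (522,65) and (658,415). Now I fit the unit pose.

```bash
cat > fit.py <<'E'
from h import *
from scipy.optimize import least_squares
c=cal("top");s=cal("side")
def pt(X,Y): return (195+(X+.5)/5-.5,115+(Y+.5)/5-.5)
def ps(X,Y): return (245+(X+.5)/10-.5,140+(Y+.5)/10-.5)
def axes(yaw,th=np.radians(28)):
    # yaw: turn about world z; yaw 0: x up slope -> +y world
    return R.from_euler('z',yaw).as_matrix()@np.array([[0,-1,0],[np.cos(th),0,-np.sin(th)],[np.sin(th),0,np.cos(th)]])
def model(p):
    A=axes(p[3]);h=p[:3]+A@[.085,0,.076]
    W=lambda l:h+A@np.array(l)
    g,r=p[4],p[5]; z=.006
    T=[((-.09+g,-.092,z),pt(217,109)),((-.09-g,-.092,z),pt(302,142)),((-.09,-.092+r,z),pt(248,172)),
       ((-.09+g,.092,z),pt(153,351)),((-.09-g,.092,z),pt(243,380)),((-.09,.092-r,z),pt(210,317)),
       ((-.142,0,.046+.004),pt(319,263)),((-.09,-.092,.048),pt(276,120)),((-.09,.092,.048),pt(213,363))]
    S=[((-.09+g,-.092,z),ps(472,186)),((-.09-g,-.092,z),ps(531,338)),((-.09,-.092+r,z),ps(414,278)),((-.174,-.132,z),ps(658,415)),((0,-.132,z),ps(522,65))]
    return np.r_[[proj(c,W(l))[0]-q for l,q in T],[proj(s,W(l))[0]-q for l,q in S]],W,A
f=least_squares(lambda p:model(p)[0].ravel(),[.55,.05,.1,0.2,.05,.05],loss='soft_l1')
if __name__=="__main__":
    e,W,A=model(f.x);np.set_printoptions(precision=4,suppress=True)
    print(f.x);print(np.round(e,2).tolist());print(A)
    for n,l in dict(hinge=(0,0,0),handle=(-.142,0,.046),near=(-.09,.092,.034),far=(-.09,-.092,.034)).items():print(n,W(l))
    def ang(uvs,y):
        ps_=[]
        for uv in uvs:
            o=-c["T"][:3,:3].T@c["T"][:3,3];d=ray(c,uv,0)-o;P0=W((0,0,.048));n=A[:,2]
            ps_.append(A.T@(o+d*((P0-o)@n)/(d@n)-W((-.09,y,.048))))
        print(np.round(ps_,4).tolist()); d=ps_[0]-ps_[1];print("cam",np.arctan2(d[0]*-1,d[1]))
    ang((pt(274,160),pt(278,78)),-.092);ang((pt(205,405),pt(222,322)),.092)
    # blue corners at z .03
    B=[ray(c,pt(*q),.03) for q in((680,405),(748,415),(722,565),(657,548))];print(np.array(B),np.mean(B,0))
E
python3 fit.py
```

```text
[ 0.5879  0.0735  0.0574 -0.2369  0.0361  0.0359]
[[-0.13, -0.02], [-0.06, -0.01], [-0.12, -0.08], [-0.22, -0.02], [-0.54, -0.1], [-0.2, 0.17], [-0.39, -0.24], [1.73, -0.46], [1.52, 0.13], [-0.33, -0.08], [-0.4, 0.17], [-0.31, -0.01], [0.62, 1.12], [-0.17, -0.77]]
[[ 0.2072 -0.9721 -0.1102]
 [ 0.8583  0.2347 -0.4564]
 [ 0.4695  0.      0.8829]]
hinge [0.5972 0.1118 0.1644]
handle [ 0.5627 -0.0311  0.1384]
near [0.4853 0.0407 0.1522]
far [ 0.6642 -0.0025  0.1522]
[[-0.0003, 0.0321, 0.0], [0.0128, -0.0257, 0.0]]
cam 0.2222981725053158
[[0.0035, 0.0313, 0.0], [0.007, -0.0285, 0.0]]
cam 0.05741737829980063
[[ 0.476  -0.3119  0.03  ]
 [ 0.4687 -0.3639  0.03  ]
 [ 0.3539 -0.3411  0.03  ]
 [ 0.3664 -0.2922  0.03  ]] [ 0.4162 -0.3273  0.03  ]
```

```bash
cat > plan.py <<'E'
from h import *
np.set_printoptions(precision=4,suppress=True)
p=np.array([.5879,.0735,.0574]);yaw=-.2369;th=np.radians(28)
A=R.from_euler('z',yaw).as_matrix()@np.array([[0,-1,0],[np.cos(th),0,-np.sin(th)],[np.sin(th),0,np.cos(th)]])
H=p+A@[.085,0,.076]
def W(l):return H+A@np.array(l)
def tool(x,z):
    z=z/np.linalg.norm(z);x=x-z*(x@z);x/=np.linalg.norm(x);return np.c_[x,np.cross(z,x),z]
def camR(a): # wing at angle a, tool x = -wing x
    return tool(-(A@[np.cos(a),np.sin(a),0]),-A[:,2])
def go(P,Rt,n=None):
    o=observe();rv=R.from_matrix(Rt@o["tool_rot"].T).as_rotvec();d=np.array(P)-o["position"]
    m=max(np.linalg.norm(rv)/.1499,np.abs(rv).max()/.15,np.linalg.norm(d)/.05);n=n or int(np.ceil(m))
    print("t",o["time_s"],"total rv",rv,"d",d,"min rows %.1f"%m,"per row(n=%d)"%n,rv/n,d/n,"F",o["ft_force"],"w",o["grip_width"])
E
python3 - <<'E'
from plan import *
go(W((-.09,.092,.134)),camR(.057),14)
E
```

```text
t 0.35 total rv [ 0.4938  0.0131 -0.516 ] d [ 0.2874  0.5121 -0.0047] min rows 11.7 per row(n=14) [ 0.0353  0.0009 -0.0369] [ 0.0205  0.0366 -0.0003] F [ 0.8382  0.3393 -0.5782] w 0.08536373219061848
```

```bash
python3 -m crank '[0.035,0.001,-0.037,0.0205,0.0366,0,60, 0.035,0.001,-0.037,0.0205,0.0366,0,60, 0.035,0.001,-0.037,0.0205,0.0366,0,60, 0.035,0.001,-0.037,0.0205,0.0366,0,60, 0.035,0.001,-0.037,0.0205,0.0366,0,60, 0.035,0.001,-0.037,0.0205,0.0366,0,60, 0.035,0.001,-0.037,0.0205,0.0366,0,60, 0.035,0.001,-0.037,0.0205,0.0366,0,60, 0.035,0.001,-0.037,0.0205,0.0366,0,60, 0.035,0.001,-0.037,0.0205,0.0366,0,60, 0.035,0.001,-0.037,0.0205,0.0366,0,60, 0.035,0.001,-0.037,0.0205,0.0366,0,60, 0.035,0.001,-0.037,0.0205,0.0366,0,60, 0.035,0.001,-0.037,0.0205,0.0366,0,60, 0,0,0,0,0,0,60]' 40; python3 - <<'E'
from plan import *
go(W((-.09,.092,.134)),camR(.057),1)
print(observe()["q"])
c=cal("side");crop(c["im"],220,120,120,90,6,"pics/s2.png")
E
```

```text
time_s: 1.85
position: [0.4745, -0.0017, 0.2452]
tool_rot: [[-0.151, -0.983, 0.107], [-0.871, 0.184, 0.455], [-0.467, -0.025, -0.884]]
ft_force: [0.1, -0.6, 0.2]
grip_width: 0.0515
t 1.85 total rv [ 0.0018 -0.0025 -0.0017] d [-0.0002 -0.0033 -0.0047] min rows 0.1 per row(n=1) [ 0.0018 -0.0025 -0.0017] [-0.0002 -0.0033 -0.0047] F [ 0.1241 -0.5649  0.2006] w 0.05146561291063819
[-28.8075  14.5043  90.3722  26.9267  83.9249  66.4343]
```

View pics/s2.png

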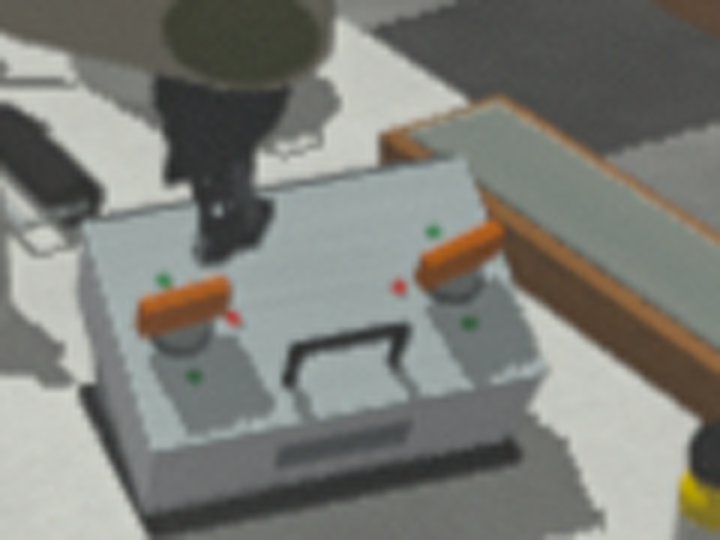

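This gives a clear side view of the shut unit: near green dots at (164,281) and (194,376), near red dot at (233,318), handle bar middle at (350,340), and the gripper above. I check the fit against it.

```bash
python3 - <<'E'
from plan import *
s=cal("side");z=.006
for l,q in(((-.09+.036,.092,z),(164,281)),((-.09-.036,.092,z),(194,376)),((-.09,.056,z),(233,318)),((-.142,0,.05),(350,338)),((-.174,.132,z),(152,450)),((0,.132,z),(85,226)),((-.09-.036,-.092,z),(469,323)),((-.09,.092,.048),(183,300)),((-.09,-.092,.048),(459,248))):
    print(l,(proj(s,W(l))[0]-[220,120]+.5)*6-.5,q)
go(W((-.09,.092,.036)),camR(.057),4)
E
```

```text
(-0.054, 0.092, 0.006) [160.7656 280.1828] (164, 281)
(-0.126, 0.092, 0.006) [191.2605 376.1535] (194, 376)
(-0.09, 0.056, 0.006) [230.3468 317.5431] (233, 318)
(-0.142, 0, 0.05) [349.0689 335.239 ] (350, 338)
(-0.174, 0.132, 0.006) [149.8269 454.6531] (152, 450)
(0, 0.132, 0.006) [ 78.6855 221.064 ] (85, 226)
(-0.126, -0.092, 0.006) [465.9575 323.5679] (469, 323)
(-0.09, 0.092, 0.048) [182.7646 292.6918] (183, 300)
(-0.09, -0.092, 0.048) [461.1359 241.7238] (459, 248)
t 1.95 total rv [ 0.0042 -0.0025 -0.0005] d [ 0.0113  0.0442 -0.0913] min rows 2.0 per row(n=4) [ 0.0011 -0.0006 -0.0001] [ 0.0028  0.011  -0.0228] F [-0.3549  0.0364  0.2093] w 0.051037950251640554
```

```bash
python3 -m crank '[0,0,0,0.0023,0.009,-0.018,60, 0,0,0,0.0023,0.009,-0.018,60, 0,0,0,0.0023,0.009,-0.018,60, 0,0,0,0.0023,0.009,-0.018,60, 0,0,0,0.0021,0.0082,-0.0183,60, 0,0,0,0,0,0,60, 0,0,0,0,0,0,0, 0,0,0,0,0,0,0, 0,0,0,0,0,0,0, 0,0,0,0,0,0,0, 0,0,0,0,0,0,0]' 40; python3 - <<'E'
from plan import *
go(W((-.09,.092,.036)),camR(.057),1)
print(observe()["wrist_torque"])
E
```

```text
time_s: 3.05
position: [0.4859, 0.0391, 0.1565]
tool_rot: [[-0.153, -0.982, 0.112], [-0.872, 0.187, 0.453], [-0.466, -0.028, -0.884]]
ft_force: [0.2, 1.3, 6.5]
grip_width: 0.0131
t 3.05 total rv [0.0035 0.0008 0.002 ] d [-0.0008  0.0006 -0.0025] min rows 0.1 per row(n=1) [0.0035 0.0008 0.002 ] [-0.0008  0.0006 -0.0025] F [0.2452 1.2777 6.5329] w 0.013143975063880889
[ 0.471  -0.1226 -0.0208]
```

```bash
python3 -m crank '[-0.0143,-0.0593,0.1148,0,0,0,0, -0.0143,-0.0593,0.1148,0,0,0,0, -0.0143,-0.0593,0.1148,0,0,0,0, -0.0143,-0.0593,0.1148,0,0,0,0, -0.0143,-0.0593,0.1148,0,0,0,0, -0.0143,-0.0593,0.1148,0,0,0,0, -0.0143,-0.0593,0.1148,0,0,0,0, -0.0143,-0.0593,0.1148,0,0,0,0, -0.0143,-0.0593,0.1148,0,0,0,0, -0.0143,-0.0593,0.1148,0,0,0,0, -0.0143,-0.0593,0.1148,0,0,0,0, -0.0099,-0.041,0.0795,0,0,0,0, 0,0,0,0,0,0,0, 0,0,0,0,0,0,0]'; cat > st.py <<'E'
from plan import *
o=observe();x=A.T@o["tool_rot"][:,0]
print("tool x in lane",x,"wing angle",np.arctan2(-x[1],-x[0]),"hinge-frame pos",A.T@(o["position"]-H),"F",o["ft_force"],"T along axis",o["wrist_torque"]@A[:,2],"q",o["q"])
E
python3 st.py
```

```text
time_s: 4.45
position: [0.486, 0.0389, 0.1564]
tool_rot: [[0.972, -0.203, 0.117], [-0.234, -0.859, 0.455], [0.008, -0.469, -0.883]]
ft_force: [-0.1, -0.4, 5.0]
grip_width: 0.0127
tool x in lane [ 0.0041 -1.      0.0067] wing angle 1.5748899733574535 hinge-frame pos [-0.0893  0.0909  0.0384] F [-0.0639 -0.445   4.9632] T along axis -0.08004539573651724 q [-23.6032  20.8906  98.181   29.813   68.6891 -23.1269]
```

```bash
python3 -m crank '[-0.0055,-0.0228,0.0441,0,0,0,0, 0,0,0,0,0,0,0, 0,0,0,0,0,0,0]'; python3 st.py
```

```text
time_s: 4.75
position: [0.486, 0.0388, 0.1563]
tool_rot: [[0.981, -0.156, 0.117], [-0.193, -0.87, 0.455], [0.031, -0.468, -0.883]]
ft_force: [0.5, -1.3, 6.9]
grip_width: 0.0136
tool x in lane [ 0.0521 -0.9986  0.0069] wing angle 1.6229234935467134 hinge-frame pos [-0.0895  0.0909  0.0384] F [ 0.5261 -1.262   6.9255] T along axis -0.9624238299818273 q [-23.6293  20.8942  98.1929  29.8322  68.6808 -25.9163]
```

```bash
python3 -m crank '[0,0,0,0,0,0,60, 0,0,0,0,0,0,60, 0,0,0,0,0,0,60, 0,0,0,-0.003,-0.0114,0.022,60, 0,0,0,-0.0033,-0.0137,0.0265,60, 0,0,0,-0.0033,-0.0137,0.0265,60]'; python3 - <<'E'
from plan import *
go(W((-.09,-.092,.106)),camR(.222),11)
go(W((-.09,-.092,.106)),camR(.222),12)
E
```

```text
time_s: 5.35
position: [0.4752, 0.0002, 0.2308]
tool_rot: [[0.982, -0.155, 0.113], [-0.189, -0.87, 0.455], [0.028, -0.468, -0.883]]
ft_force: [0.6, 0.6, -0.1]
grip_width: 0.0512
t 5.35 total rv [ 0.1574  0.641  -1.2379] d [ 0.181  -0.0357 -0.0151] min rows 9.4 per row(n=11) [ 0.0143  0.0583 -0.1125] [ 0.0165 -0.0032 -0.0014] F [ 0.6061  0.6188 -0.0661] w 0.051193204656898715
t 5.35 total rv [ 0.1574  0.641  -1.2379] d [ 0.181  -0.0357 -0.0151] min rows 9.4 per row(n=12) [ 0.0131  0.0534 -0.1032] [ 0.0151 -0.003  -0.0013] F [ 0.6061  0.6188 -0.0661] w 0.051193204656898715
```

```bash
python3 -m crank '[0.0131,0.0534,-0.1032,0.0151,-0.003,-0.0013,60, 0.0131,0.0534,-0.1032,0.0151,-0.003,-0.0013,60, 0.0131,0.0534,-0.1032,0.0151,-0.003,-0.0013,60, 0.0131,0.0534,-0.1032,0.0151,-0.003,-0.0013,60, 0.0131,0.0534,-0.1032,0.0151,-0.003,-0.0013,60, 0.0131,0.0534,-0.1032,0.0151,-0.003,-0.0013,60, 0.0131,0.0534,-0.1032,0.0151,-0.003,-0.0013,60, 0.0131,0.0534,-0.1032,0.0151,-0.003,-0.0013,60, 0.0131,0.0534,-0.1032,0.0151,-0.003,-0.0013,60, 0.0131,0.0534,-0.1032,0.0151,-0.003,-0.0013,60, 0.0131,0.0534,-0.1032,0.0151,-0.003,-0.0013,60, 0.0131,0.0534,-0.1032,0.0151,-0.003,-0.0013,60, 0,0,0,0,0,0,60, 0,0,0,0.0019,0.0079,-0.0152,60, 0,0,0,0.0019,0.0079,-0.0152,60, 0,0,0,0,0,0,60]'; python3 - <<'E'
from plan import *
go(W((-.09,-.092,.037)),camR(.222),2)
E
python3 st.py
```

```text
time_s: 6.95
position: [0.6594, -0.0185, 0.1822]
tool_rot: [[0.013, -0.994, 0.106], [-0.889, 0.037, 0.457], [-0.458, -0.1, -0.883]]
ft_force: [-1.0, -1.1, 0.1]
grip_width: 0.0513
t 6.95 total rv [ 0.0002 -0.003  -0.0029] d [ 0.0045  0.0146 -0.0273] min rows 0.6 per row(n=2) [ 0.0001 -0.0015 -0.0015] [ 0.0022  0.0073 -0.0137] F [-0.9574 -1.059   0.0887] w 0.051324175896103136
tool x in lane [-0.9752 -0.2214 -0.    ] wing angle 0.2232107413942612 hinge-frame pos [-0.0906 -0.0911  0.0683] F [-0.9574 -1.059   0.0887] T along axis 0.017251870581057285 q [-22.0402  35.5332  65.7989  27.7398  84.1391  64.456 ]
```

Down, then close on the far wing.

```bash
python3 -m crank '[0,0,0,0.0022,0.0073,-0.0137,60, 0,0,0,0.0022,0.0073,-0.0137,60, 0,0,0,0,0,0,60, 0,0,0,0,0,0,0, 0,0,0,0,0,0,0, 0,0,0,0,0,0,0, 0,0,0,0,0,0,0, 0,0,0,0,0,0,0]' 40; python3 st.py
```

```text
time_s: 7.75
position: [0.6655, -0.0046, 0.1587]
tool_rot: [[0.014, -0.994, 0.113], [-0.889, 0.04, 0.456], [-0.458, -0.107, -0.883]]
ft_force: [-0.3, 4.1, 5.8]
grip_width: 0.0134
tool x in lane [-0.9751 -0.2219  0.0002] wing angle 0.2237903306307781 hinge-frame pos [-0.0884 -0.0937  0.0405] F [-0.2549  4.0925  5.7564] T along axis -0.0018555891132783155 q [-20.7146  36.9374  67.2408  28.2145  80.6695  64.2072]
```

```bash
python3 -m crank '[-0.0143,-0.0593,0.1148,0,0,0,0, -0.0143,-0.0593,0.1148,0,0,0,0, -0.0143,-0.0593,0.1148,0,0,0,0, -0.0143,-0.0593,0.1148,0,0,0,0, -0.0143,-0.0593,0.1148,0,0,0,0, -0.0143,-0.0593,0.1148,0,0,0,0, -0.0143,-0.0593,0.1148,0,0,0,0, -0.0143,-0.0593,0.1148,0,0,0,0, -0.0143,-0.0593,0.1148,0,0,0,0, -0.0143,-0.0593,0.1148,0,0,0,0, -0.0099,-0.041,0.0795,0,0,0,0, 0,0,0,0,0,0,0, 0,0,0,0,0,0,0]'; python3 st.py
```

```text
time_s: 9.05
position: [0.6651, -0.0042, 0.1588]
tool_rot: [[0.98, -0.166, 0.113], [-0.2, -0.866, 0.458], [0.021, -0.472, -0.882]]
ft_force: [-1.9, 4.2, 9.3]
grip_width: 0.0133
tool x in lane [ 0.0418 -0.9991  0.0021] wing angle 1.6126190483011105 hinge-frame pos [-0.0881 -0.0933  0.0405] F [-1.8851  4.2066  9.2965] T along axis -0.5758334310238784 q [-20.7405  36.9183  67.3069  28.3447  80.708  -15.4325]
```

```bash
python3 -m crank '[0,0,0,0,0,0,60, 0,0,0,0,0,0,60, 0,0,0,0,0,0,60, 0,0,0,-0.003,-0.0114,0.022,60, 0,0,0,-0.0033,-0.0137,0.0265,60, 0,0,0,-0.0033,-0.0137,0.0265,60]'; python3 - <<'E'
from plan import *
go(W((-.142,0,.11)),camR(0),12)
c=cal("top");crop(c["im"],195,115,160,120,5,"pics/t3.png")
E
```

```text
time_s: 9.65
position: [0.6552, -0.0444, 0.2323]
tool_rot: [[0.98, -0.167, 0.11], [-0.2, -0.867, 0.456], [0.019, -0.469, -0.883]]
ft_force: [-0.3, -0.2, 0.1]
grip_width: 0.0513
t 9.65 total rv [ 0.1779  0.7356 -1.4228] d [-0.0996 -0.0159 -0.0374] min rows 10.8 per row(n=12) [ 0.0148  0.0613 -0.1186] [-0.0083 -0.0013 -0.0031] F [-0.3482 -0.2097  0.138 ] w 0.051337083125982515
```

View pics/t3.png

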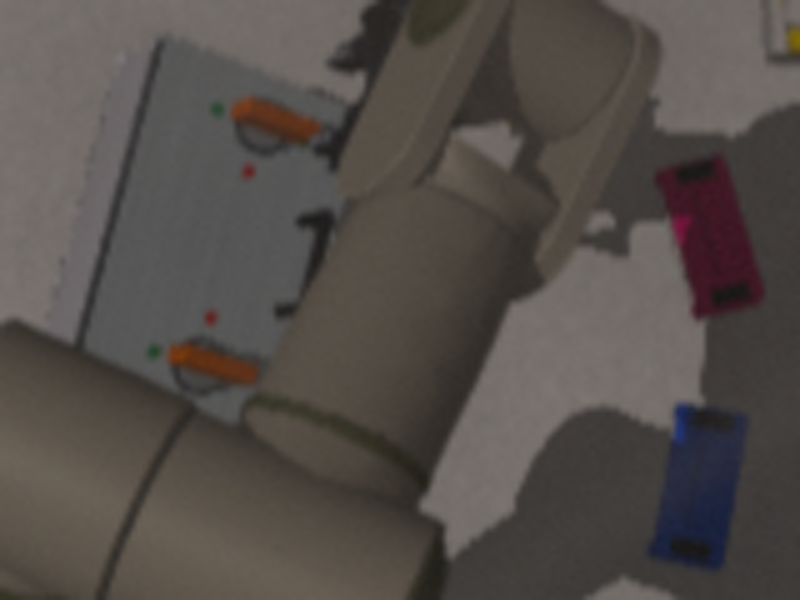

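Both wings now lie along the slope at the green dots: far (275,120), near (213,363). Blue is fully visible, with corners at (680,405), (748,415), (720,568) and (650,556). Now the handle.

```bash
python3 -m crank '[0.0148,0.0613,-0.1186,-0.0083,-0.0013,-0.0031,60, 0.0148,0.0613,-0.1186,-0.0083,-0.0013,-0.0031,60, 0.0148,0.0613,-0.1186,-0.0083,-0.0013,-0.0031,60, 0.0148,0.0613,-0.1186,-0.0083,-0.0013,-0.0031,60, 0.0148,0.0613,-0.1186,-0.0083,-0.0013,-0.0031,60, 0.0148,0.0613,-0.1186,-0.0083,-0.0013,-0.0031,60, 0.0148,0.0613,-0.1186,-0.0083,-0.0013,-0.0031,60, 0.0148,0.0613,-0.1186,-0.0083,-0.0013,-0.0031,60, 0.0148,0.0613,-0.1186,-0.0083,-0.0013,-0.0031,60, 0.0148,0.0613,-0.1186,-0.0083,-0.0013,-0.0031,60, 0.0148,0.0613,-0.1186,-0.0083,-0.0013,-0.0031,60, 0.0148,0.0613,-0.1186,-0.0083,-0.0013,-0.0031,60, 0,0,0,0,0,0,60]'; python3 - <<'E'
from plan import *
go(W((-.142,0,.041)),camR(0),4)
E
python3 st.py
```

```text
time_s: 11.0
position: [0.5552, -0.0596, 0.1941]
tool_rot: [[-0.209, -0.972, 0.11], [-0.858, 0.236, 0.456], [-0.469, 0.001, -0.883]]
ft_force: [0.4, 0.3, 0.1]
grip_width: 0.0512
t 11.0 total rv [ 0.0006 -0.0016  0.0017] d [ 0.008   0.0308 -0.0602] min rows 1.4 per row(n=4) [ 0.0001 -0.0004  0.0004] [ 0.002   0.0077 -0.015 ] F [0.4285 0.2513 0.0551] w 0.05119507475192354
tool x in lane [-1.      0.0022  0.001 ] wing angle -0.002170583826534215 hinge-frame pos [-0.1418  0.0005  0.1091] F [0.4285 0.2513 0.0551] T along axis 0.05013044266389526 q [-30.0997  26.3301  80.8923  26.9502  82.3102  67.6537]
```

```bash
python3 -m crank '[0,0,0,0.002,0.0077,-0.015,60, 0,0,0,0.002,0.0077,-0.015,60, 0,0,0,0.002,0.0077,-0.015,60, 0,0,0,0.002,0.0077,-0.0147,60, 0,0,0,0,0,0,60, 0,0,0,0,0,0,0, 0,0,0,0,0,0,0, 0,0,0,0,0,0,0, 0,0,0,0,0,0,0, 0,0,0,0,0,0,0, 0,0,0,0,0,0,0]' 40; python3 st.py; cat > sw.py <<'E'
from plan import *
import sys
f0,f1,n,k=float(sys.argv[1]),float(sys.argv[2]),int(sys.argv[3]),float(sys.argv[4])
# bar position in lane axes from hinge at phi
def bar(f):return R.from_euler('y',f).apply([-.142,0,.046])
def tz(f):return R.from_euler('y',k*f).apply([0,0,-1])*.005
fs=np.linspace(f0,f1,n+1);P=np.array([A@(bar(f)+tz(f)) for f in fs])
print("rv",A[:,1]*k*(f1-f0)/n);print(np.round(np.diff(P,axis=0),4).tolist());print("end",P[-1]+H)
E
python3 sw.py 0 1 10 .45
```

```text
time_s: 12.1
position: [0.5643, -0.0286, 0.1358]
tool_rot: [[-0.206, -0.972, 0.112], [-0.859, 0.235, 0.456], [-0.469, -0.002, -0.883]]
ft_force: [-0.2, 3.7, 5.8]
grip_width: 0.0084
tool x in lane [-1.     -0.001   0.0002] wing angle 0.0010363487597385165 hinge-frame pos [-0.1407 -0.001   0.0424] F [-0.1933  3.6617  5.7651] T along axis 0.059358961837888594 q [-26.7922  30.1461  85.2917  28.4876  73.4966  66.3356]
rv [-0.0437  0.0106  0.    ]
[[-0.0005, -0.002, 0.0147], [-0.0001, -0.0006, 0.0148], [0.0002, 0.0009, 0.0148], [0.0006, 0.0023, 0.0146], [0.0009, 0.0037, 0.0143], [0.0012, 0.0051, 0.0138], [0.0015, 0.0064, 0.0132], [0.0019, 0.0077, 0.0125], [0.0021, 0.0088, 0.0116], [0.0024, 0.0099, 0.0106]]
end [0.5734 0.0135 0.269 ]
```

```bash
python3 -m crank '[-0.0437,0.0106,0,-0.0005,-0.002,0.0147,0, -0.0437,0.0106,0,-0.0001,-0.0006,0.0148,0, -0.0437,0.0106,0,0.0002,0.0009,0.0148,0, -0.0437,0.0106,0,0.0006,0.0023,0.0146,0, -0.0437,0.0106,0,0.0009,0.0037,0.0143,0, -0.0437,0.0106,0,0.0012,0.0051,0.0138,0, -0.0437,0.0106,0,0.0015,0.0064,0.0132,0, -0.0437,0.0106,0,0.0019,0.0077,0.0125,0, -0.0437,0.0106,0,0.0021,0.0088,0.0116,0, -0.0437,0.0106,0,0.0024,0.0099,0.0106,0, 0,0,0,0,0,0,0]'; cat > sp.py <<'E'
from plan import *
o=observe();b=A.T@(o["position"]-.005*o["tool_rot"][:,2]-H);print("bar",b,"rad",np.hypot(b[0],b[2]),"phi",np.arctan2(b[2],-b[0])-np.arctan2(46,142),"tool lean",np.degrees(np.arctan2(-o["tool_rot"][1,2],-o["tool_rot"][2,2])),"F",o["ft_force"],"w",o["grip_width"],"q",o["q"])
E
python3 sp.py; python3 sw.py 1 1.85 10 .5
```

```text
time_s: 13.2
position: [0.5741, 0.0126, 0.272]
tool_rot: [[-0.234, -0.972, 0.011], [-0.972, 0.235, 0.031], [-0.032, -0.003, -0.999]]
ft_force: [-5.7, -8.0, 10.0]
grip_width: 0.0085
bar [-0.0372 -0.0009  0.1473] rad 0.15189633058328722 phi 1.010299656849687 tool lean -1.7486264524308406 F [-5.7192 -7.9711 10.0215] w 0.008503299165579624 q [-11.3445  23.056   67.9142   1.8338  88.7811  92.1815]
rv [-0.0413  0.01    0.    ]
[[0.0022, 0.0092, 0.0082], [0.0024, 0.0098, 0.0074], [0.0025, 0.0104, 0.0065], [0.0026, 0.0109, 0.0055], [0.0027, 0.0113, 0.0046], [0.0028, 0.0117, 0.0035], [0.0029, 0.0119, 0.0025], [0.0029, 0.0121, 0.0014], [0.0029, 0.0121, 0.0004], [0.0029, 0.0121, -0.0007]]
end [0.6003 0.1247 0.3083]
```

```bash
python3 -m crank '[-0.0413,0.01,0,0.0022,0.0092,0.0082,0, -0.0413,0.01,0,0.0024,0.0098,0.0074,0, -0.0413,0.01,0,0.0025,0.0104,0.0065,0, -0.0413,0.01,0,0.0026,0.0109,0.0055,0, -0.0413,0.01,0,0.0027,0.0113,0.0046,0, -0.0413,0.01,0,0.0028,0.0117,0.0035,0, -0.0413,0.01,0,0.0029,0.0119,0.0025,0, -0.0413,0.01,0,0.0029,0.0121,0.0014,0, -0.0413,0.01,0,0.0029,0.0121,0.0004,0, -0.0413,0.01,0,0.0029,0.0121,-0.0007,0, 0,0,0,0,0,0,0]';python3 sp.py
```

```text
time_s: 14.3
position: [0.6011, 0.126, 0.3123]
tool_rot: [[-0.219, -0.972, -0.084], [-0.899, 0.234, -0.369], [0.378, -0.005, -0.926]]
ft_force: [-2.3, 4.5, 16.5]
grip_width: 0.0084
bar [ 0.0863 -0.0004  0.1269] rad 0.15344971154304954 phi 1.855084806864526 tool lean 21.74175240757739 F [-2.3435  4.5432 16.4738] w 0.008412364186674993 q [  8.8702  32.0295  49.1098 -21.5004 106.2992 107.7209]
```

```bash
python3 -m crank '[0,0,0,0,0,0,28, 0,0,0,0,0,0,28, 0,0,0,0,0,0,28, 0,0,0,0.0015,0.0065,0.0165,28, 0,0,0,0.0023,0.01,0.025,28, 0,0,0,0.0023,0.01,0.025,28, 0,0,0,0,0,0,28]';python3 - <<'E'
from h import *
c=cal("side");crop(c["im"],200,70,140,105,5.7,"pics/s4.png")
E
python3 sp.py
```

```text
time_s: 15.0
position: [0.6074, 0.1522, 0.3783]
tool_rot: [[-0.219, -0.972, -0.084], [-0.901, 0.235, -0.366], [0.375, -0.005, -0.927]]
ft_force: [0.9, 0.6, -0.1]
grip_width: 0.0241
bar [ 0.1396 -0.0004  0.1709] rad 0.2206909237185958 phi 1.9426370239370367 tool lean 21.568967082863303 F [-0.1478 -0.2187  0.2735] w 0.023842891549044027 q [ 10.9187  33.6808  36.0706 -22.8161 117.7563 105.1137]
```

View pics/s4.png

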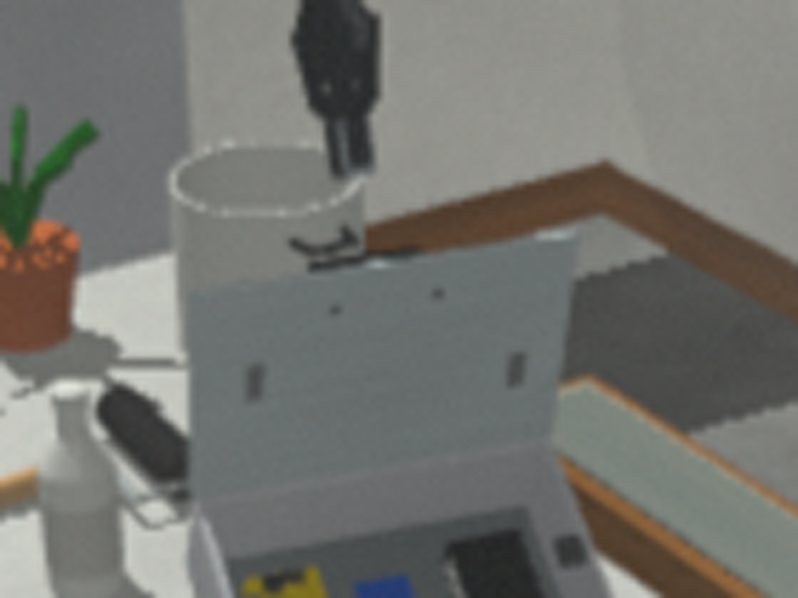

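The panel stands open, well past square: its lower edge is now on top at (380,265), and the bay shows yellow, the blue strip and black. The gripper is clear at (350,150). Next is the blue cartridge.

```bash
cat >> plan.py <<'E'
def pt(X,Y): return (195+(X+.5)/5-.5,115+(Y+.5)/5-.5)
E
python3 - <<'E'
from plan import *
c=cal("top")
B=np.array([ray(c,pt(*q),.03)[:2] for q in((680,405),(748,415),(720,568),(650,556))]);print(B,B.mean(0))
a=B[0]+B[1]-B[2]-B[3];b=B[0]+B[3]-B[1]-B[2];print(np.linalg.norm(a)/2,np.linalg.norm(b)/2,np.degrees([np.arctan2(a[1],a[0]),np.arctan2(b[1],b[0])-np.pi/2]))
h=np.arctan2(a[1],a[0]);Rt=tool(np.array([np.sin(h),-np.cos(h),0]),np.array([0,0,-1.]));print(Rt)
go([*B.mean(0),.13],Rt,16)
crop(c["im"],305,170,60,60,10,"pics/t5.png")
E
```

```text
[[ 0.476  -0.3119]
 [ 0.4687 -0.3639]
 [ 0.3516 -0.3396]
 [ 0.3603 -0.2867]] [ 0.4142 -0.3255]
0.11904035325048533 0.05301597590997413 [-12.0125  -8.6967]
[[-0.2081 -0.9781  0.    ]
 [-0.9781  0.2081  0.    ]
 [ 0.      0.     -1.    ]]
t 15.1 total rv [ 0.3772 -0.0866  0.0272] d [-0.1929 -0.4769 -0.2449] min rows 11.4 per row(n=16) [ 0.0236 -0.0054  0.0017] [-0.0121 -0.0298 -0.0153] F [ 0.5789  1.2673 -0.1559] w 0.02366022914973444
```

View pics/t5.png

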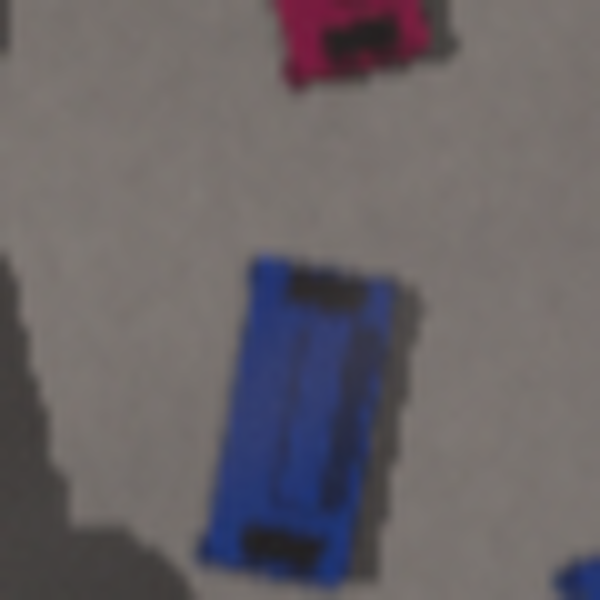

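Blue close-up (10x, origin 305,170): the corners are (253,260), (395,280), (340,585) and (203,560). The rib's left edge runs from (303,330) to (278,505) and its right edge from (355,330) to (330,505). It is the small blue one, standing rib up.

```bash
python3 - <<'E'
from plan import *
c=cal("top")
u=lambda X,Y:(305+(X+.5)/10-.5,170+(Y+.5)/10-.5)
B=np.array([ray(c,u(*q),.03)[:2] for q in((253,260),(395,280),(340,585),(203,560))]);a=B[0]+B[1]-B[2]-B[3]
print(B.mean(0),np.degrees(np.arctan2(a[1],a[0])))
for l in(((395,280),(340,585)),((303,330),(278,505)),((355,330),(330,505))):
    P,Q=[ray(c,u(*q),.045)[:2] for q in l];print(np.degrees(np.arctan2(*(P-Q)[::-1])))
print("rib",ray(c,u(321,417),.056))
# model projection test
for x,y,h in((.4145,-.328,-10),(.4145,-.3255,-10),):
    r=R.from_euler('z',h,degrees=True).as_matrix()
    L=np.array([[.06,.027,.03],[.06,-.027,.03],[-.06,-.027,.03],[-.06,.027,.03],[.06,.027,0],[-.06,.027,0],[.035,-.008,.056],[-.035,-.008,.056],[.035,.008,.056],[.035,.008,.03]])
    print(((proj(c,L@r.T+[x,y,0])-[305,170]+.5)*10-.5).round().astype(int).tolist())
h=np.radians(-10);Rt=tool(np.array([np.sin(h),-np.cos(h),0]),np.array([0,0,-1.]))
go([.4145,-.328,.13],Rt,16)
E
```

```text
[ 0.4146 -0.3249] -11.065983375458627
-11.592953266029916
-9.354489240018406
-9.469778362460866
rib [ 0.4133 -0.3287  0.056 ]
[[260, 255], [399, 280], [353, 589], [212, 563], [247, 266], [199, 568], [354, 326], [326, 509], [312, 319], [299, 327]]
[[254, 255], [393, 280], [346, 589], [205, 563], [240, 266], [193, 568], [347, 326], [319, 509], [305, 319], [293, 327]]
t 15.15 total rv [ 0.3791 -0.0816  0.0618] d [-0.1924 -0.4792 -0.2442] min rows 11.4 per row(n=16) [ 0.0237 -0.0051  0.0039] [-0.012  -0.03   -0.0153] F [ 0.8783  1.0489 -0.3914] w 0.023843188234856472
```

```bash
python3 -m crank '[0.0251,-0.0056,0.003,0,0,0.03,60, 0.0251,-0.0056,0.003,-0.012,-0.045,0,60, 0.0251,-0.0056,0.003,-0.012,-0.045,0,60, 0.0251,-0.0056,0.003,-0.012,-0.045,0,60, 0.0251,-0.0056,0.003,-0.012,-0.045,0,60, 0.0251,-0.0056,0.003,-0.0145,-0.0298,-0.0274,60, 0.0251,-0.0056,0.003,-0.0145,-0.0298,-0.0274,60, 0.0251,-0.0056,0.003,-0.0145,-0.0298,-0.0274,60, 0.0251,-0.0056,0.003,-0.0145,-0.0298,-0.0274,60, 0.0251,-0.0056,0.003,-0.0145,-0.0298,-0.0274,60, 0.0251,-0.0056,0.003,-0.0145,-0.0298,-0.0274,60, 0.0251,-0.0056,0.003,-0.0145,-0.0298,-0.0274,60, 0.0251,-0.0056,0.003,-0.0145,-0.0298,-0.0274,60, 0.0251,-0.0056,0.003,-0.0145,-0.0298,-0.0274,60, 0.0251,-0.0056,0.003,-0.0145,-0.0298,-0.0274,60, 0,0,0,0,0,0,60]'; python3 - <<'E'
from plan import *
h=np.radians(-10.7);Rt=tool(np.array([np.sin(h),-np.cos(h),0]),np.array([0,0,-1.]))
go([.414,-.3272,.047],Rt,4)
E
```

```text
time_s: 16.75
position: [0.4105, -0.3282, 0.1273]
tool_rot: [[-0.196, -0.981, -0.004], [-0.981, 0.196, 0.005], [-0.004, 0.005, -1.0]]
ft_force: [0.2, 0.6, 0.1]
grip_width: 0.0512
t 16.75 total rv [-0.0047 -0.0039  0.0107] d [ 0.0035  0.001  -0.0803] min rows 1.6 per row(n=4) [-0.0012 -0.001   0.0027] [ 0.0009  0.0003 -0.0201] F [0.2091 0.6262 0.1179] w 0.051217343742115506
```

```bash
python3 -m crank '[-0.0012,-0.001,0.0027,0.0009,0.0003,-0.02,60, -0.0012,-0.001,0.0027,0.0009,0.0003,-0.02,60, -0.0012,-0.001,0.0027,0.0009,0.0003,-0.02,60, -0.0012,-0.001,0.0027,0.0009,0.0003,-0.02,60, 0,0,0,0,0,0,60, 0,0,0,0,0,0,0, 0,0,0,0,0,0,0, 0,0,0,0,0,0,0, 0,0,0,0,0,0,0, 0,0,0,0,0,0,0, 0,0,0,0,0,0,0]' 60; python3 - <<'E'
from plan import *
print(observe()["wrist_torque"])
E
```

```text
time_s: 17.85
position: [0.4179, -0.3256, 0.0526]
tool_rot: [[-0.18, -0.984, 0.006], [-0.984, 0.18, -0.008], [0.006, -0.008, -1.0]]
ft_force: [0.0, 0.4, 7.0]
grip_width: 0.0146
[0.2825 0.041  0.1021]
```

```bash
python3 -m crank '[0,0,0,0,0,0.02,0, 0,0,0,0,0,0.03,0, 0,0,0,0,0,0.04,0, 0,0,0,0,0,0.045,0, 0,0,0,0,0,0.045,0, 0,0,0,0,0,0,0]'; python3 - <<'E'
from plan import *
T=tool(-A[:,1],-A[:,2])
go(W((-.093,0,-.076+.0526+.11)),T,14)
print(observe()["wrist_torque"])
s=cal("side");crop(s["im"],200,150,140,105,5.7,"pics/s6.png")
E
```

```text
time_s: 18.45
position: [0.4187, -0.3265, 0.2375]
tool_rot: [[-0.18, -0.984, 0.013], [-0.984, 0.18, -0.015], [0.013, -0.015, -1.0]]
ft_force: [0.3, -1.2, -2.4]
grip_width: 0.0145
t 18.45 total rv [ 0.2957 -0.4299  1.4872] d [ 0.1496  0.319  -0.0403] min rows 10.5 per row(n=14) [ 0.0211 -0.0307  0.1062] [ 0.0107  0.0228 -0.0029] F [ 0.325  -1.1909 -2.4315] w 0.014522324879470964
[-0.0044 -0.0012  0.034 ]
```

View pics/s6.png

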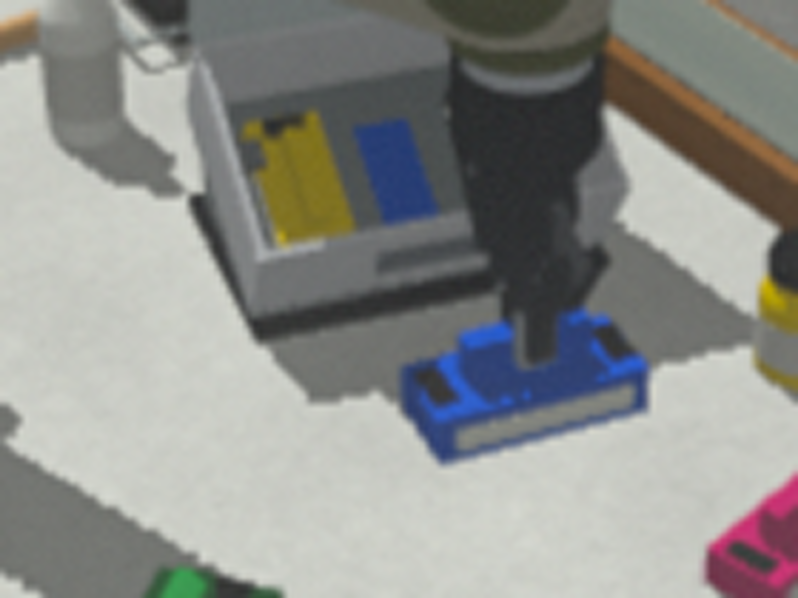

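The cartridge hangs level and centred in the fingers at (535,350). The bay's middle place, with its blue strip at (397,170), is free. Carrying it over.

```bash
python3 -m crank '[0.0211,-0.0307,0.1062,0.0107,0.0228,0.002,0, 0.0211,-0.0307,0.1062,0.0107,0.0228,0.002,0, 0.0211,-0.0307,0.1062,0.0107,0.0228,0.002,0, 0.0211,-0.0307,0.1062,0.0107,0.0228,0.002,0, 0.0211,-0.0307,0.1062,0.0107,0.0228,0.002,0, 0.0211,-0.0307,0.1062,0.0107,0.0228,0.002,0, 0.0211,-0.0307,0.1062,0.0107,0.0228,0.002,0, 0.0211,-0.0307,0.1062,0.0107,0.0228,-0.0077,0, 0.0211,-0.0307,0.1062,0.0107,0.0228,-0.0077,0, 0.0211,-0.0307,0.1062,0.0107,0.0228,-0.0077,0, 0.0211,-0.0307,0.1062,0.0107,0.0228,-0.0077,0, 0.0211,-0.0307,0.1062,0.0107,0.0228,-0.0077,0, 0.0211,-0.0307,0.1062,0.0107,0.0228,-0.0077,0, 0.0211,-0.0307,0.1062,0.0107,0.0228,-0.0077,0, 0,0,0,0,0,0,0]'; cat > sl.py <<'E'
from plan import *
import sys
T=tool(-A[:,1],-A[:,2])
go(W((-.093,0,-.076+.0526+float(sys.argv[1]))),T,int(sys.argv[2]))
o=observe();print("lane",A.T@(o["position"]-p),"F lane",A.T@o["ft_force"])
E
python3 sl.py .02 5
```

```text
time_s: 20.0
position: [0.5668, -0.0039, 0.1885]
tool_rot: [[0.974, -0.207, 0.095], [-0.228, -0.862, 0.453], [-0.012, -0.463, -0.886]]
ft_force: [0.7, -0.2, -2.3]
grip_width: 0.0145
t 20.0 total rv [ 0.0046 -0.0133 -0.0069] d [ 0.0115  0.0374 -0.0708] min rows 1.6 per row(n=5) [ 0.0009 -0.0027 -0.0014] [ 0.0023  0.0075 -0.0142] F [ 0.6701 -0.1503 -2.259 ] w 0.014486313276951981
lane [-0.0093  0.0024  0.1535] F lane [-1.0507 -0.6866 -1.9998]
```

```bash
python3 -m crank '[0.0009,-0.0027,-0.0014,0.0023,0.0075,-0.0142,0, 0.0009,-0.0027,-0.0014,0.0023,0.0075,-0.0142,0, 0.0009,-0.0027,-0.0014,0.0023,0.0075,-0.0142,0, 0.0009,-0.0027,-0.0014,0.0023,0.0075,-0.0142,0, 0.0009,-0.0027,-0.0014,0.0023,0.0075,-0.0142,0, 0,0,0,0,0,0,0]'; python3 sl.py .003 4
```

```text
time_s: 20.6
position: [0.5773, 0.0319, 0.1182]
tool_rot: [[0.971, -0.212, 0.112], [-0.239, -0.858, 0.454], [-0.0, -0.468, -0.884]]
ft_force: [-0.5, -0.5, -2.2]
grip_width: 0.0148
t 20.6 total rv [ 0.0017 -0.0006  0.0049] d [ 0.0028  0.0094 -0.0155] min rows 0.4 per row(n=4) [ 0.0004 -0.0002  0.0012] [ 0.0007  0.0024 -0.0039] F [-0.5214 -0.4792 -2.2276] w 0.014817500614094875
lane [-0.0094  0.0005  0.0739] F lane [-1.5651  0.3943 -1.6907]
```

```bash
python3 -m crank '[0.0004,0,0.0012,0.0007,0.0024,-0.0039,0, 0.0004,0,0.0012,0.0007,0.0024,-0.0039,0, 0.0004,0,0.0012,0.0007,0.0024,-0.0039,0, 0.0004,0,0.0012,0.0007,0.0024,-0.0039,0, 0,0,0,0,0,0,0]'; python3 sl.py 0 4; python3 -m crank '[0,0,0,0.0003,0.0011,-0.0022,0, 0,0,0,0,0,0,0]';python3 sl.py 0 4
```

```text
time_s: 21.1
position: [0.5815, 0.0413, 0.1045]
tool_rot: [[0.972, -0.204, 0.113], [-0.234, -0.859, 0.456], [0.004, -0.47, -0.883]]
ft_force: [-0.9, 0.1, -2.2]
grip_width: 0.0147
t 21.1 total rv [ 0.0009  0.0042 -0.001 ] d [-0.001   0.0013 -0.0044] min rows 0.1 per row(n=4) [ 0.0002  0.0011 -0.0003] [-0.0003  0.0003 -0.0011] F [-0.8641  0.1059 -2.2086] w 0.014724297880106043
lane [-0.0068 -0.0013  0.057 ] F lane [-1.125   0.8648 -1.9032]
time_s: 21.3
position: [0.5819, 0.0422, 0.1026]
tool_rot: [[0.972, -0.204, 0.114], [-0.234, -0.859, 0.456], [0.005, -0.47, -0.883]]
ft_force: [-0.3, 0.3, -2.4]
grip_width: 0.0147
t 21.3 total rv [ 0.001   0.0049 -0.0008] d [-0.0015  0.0004 -0.0025] min rows 0.1 per row(n=4) [ 0.0003  0.0012 -0.0002] [-0.0004  0.0001 -0.0006] F [-0.3214  0.3306 -2.4164] w 0.014723352276284003
lane [-0.0068 -0.0015  0.0548] F lane [-0.9173  0.3901 -2.249 ]
```

Not touching yet, so I step down 1 mm at a time.

```bash
for i in 1 2; do python3 -m crank '[0,0,0,0.0001,0.0005,-0.001,0, 0,0,0,0.0001,0.0005,-0.001,0, 0,0,0,0,0,0,0]' >/dev/null;python3 sl.py 0 4|tail -1;done
```

```text
lane [-0.0071 -0.0019  0.0537] F lane [-3.3367  1.0061  6.0883]
lane [-0.0071 -0.0021  0.0535] F lane [-4.2631  6.5695 26.4878]
```

```bash
python3 -m crank '[0,0,0,-0.0002,-0.0008,0.0016,0, 0,0,0,0,0,0,0]'; python3 sl.py 0 4|tail -1; python3 -m crank '[0,0,0,0,0,0,35, 0,0,0,0,0,0,35, 0,0,0,0,0,0,35, 0,0,0,0,0,0,35, 0,0,0,-0.001,-0.0046,0.0088,35, 0,0,0,-0.0022,-0.0091,0.0177,35, 0,0,0,-0.004,-0.017,0.033,35, 0,0,0,-0.004,-0.018,0.036,35, 0,0,0,-0.004,-0.018,0.036,35, 0,0,0,-0.01,-0.045,0.02,35, 0,0,0,-0.01,-0.045,0,35, 0,0,0,-0.01,-0.045,0,35, 0,0,0,-0.01,-0.045,0,35, 0,0,0,-0.01,-0.045,0,35, 0,0,0,0,0,0,35]'; python3 - <<'E'
from plan import *
s=cal("side");crop(s["im"],200,90,140,105,5.7,"pics/s7.png")
c=cal("top");crop(c["im"],195,115,160,120,5,"pics/t7.png")
E
```

```text
time_s: 22.1
position: [0.5825, 0.0425, 0.1014]
tool_rot: [[0.972, -0.204, 0.116], [-0.234, -0.859, 0.455], [0.007, -0.469, -0.883]]
ft_force: [-3.9, -7.4, 8.8]
grip_width: 0.0147
lane [-0.0071 -0.002   0.0536] F lane [-3.0071  2.1089 11.5396]
time_s: 23.6
position: [0.5157, -0.2533, 0.2514]
tool_rot: [[0.971, -0.21, 0.116], [-0.24, -0.858, 0.454], [0.005, -0.468, -0.883]]
ft_force: [0.4, 0.2, -0.1]
grip_width: 0.0297
```

View pics/s7.png

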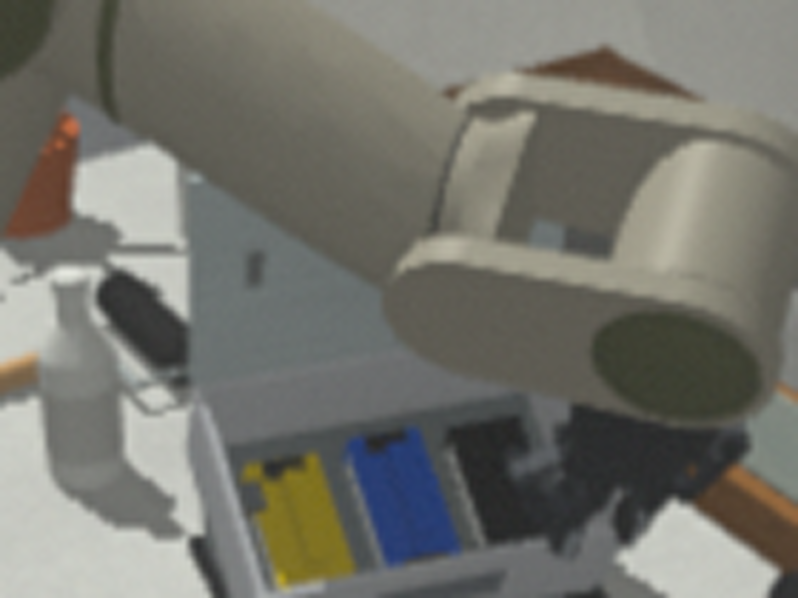

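View pics/t7.png

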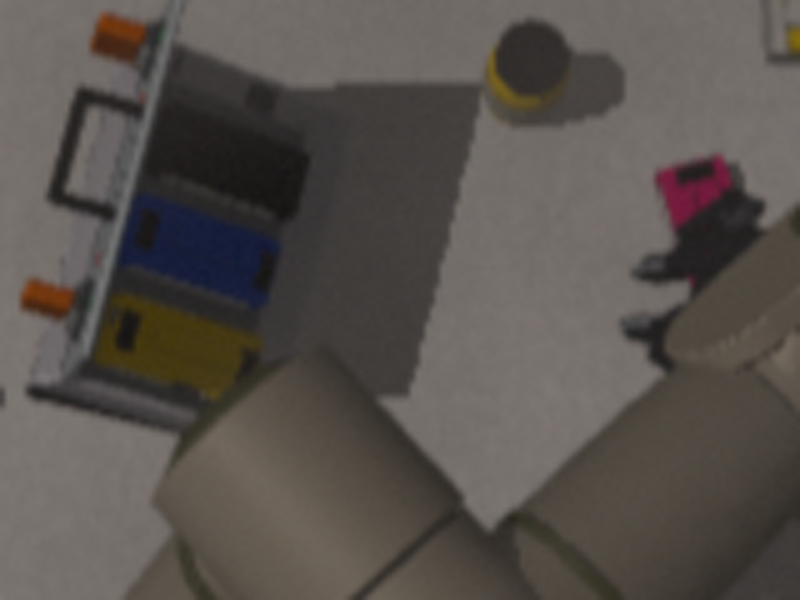

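The side picture shows blue seated between yellow and black, level with them and below the rim, at (403,495). The top picture shows the panel still upright, with the blue at (200,250) parallel to its neighbours. Magenta and the jar are where they were. The gripper is clear.

```bash
python3 -m crank '[0,0,0,0,0,0,35, 0,0,0,0,0,0,35, 0,0,0,0,0,0,35]'; python3 -c "
from rig import *
print(abs(observe()['qvel']).max()); print(close_job())"
```

```text
time_s: 24.0
position: [0.5172, -0.2471, 0.252]
tool_rot: [[0.973, -0.203, 0.114], [-0.232, -0.859, 0.456], [0.005, -0.469, -0.883]]
ft_force: [-0.2, 0.3, 0.1]
grip_width: 0.03
0.22938912258150113
the job is handed in; nothing more can be done
None
```

The job is done and handed in at 24 s of the 72 s allowed. No verdict came back, so the result rests on my own checks.

- **Fasteners:** with the panel still shut, I turned both counter-clockwise to their stops. The tool read about 1.6 rad on each, and the torque rose to 0.96 N m on the near one and 0.58 N m on the far one. The top picture then showed both wings up and down the slope.
- **Panel:** I swung it up by the handle to about 1.86 rad, past square. It stayed open after release in every later picture.
- **Blue cartridge:** I gripped the smaller blue one by its rib and lowered it until it touched the floor. Pressing peaked at about 26 N, then I eased off and let go. The last pictures show it between yellow and black, parallel to them, rib up and below the rim.
- **Other things:** in the last pictures the jar, the bottle and the visible part of the magenta cartridge had not moved. Some of the other bench items were out of view, though the arm never went near them.

Two checks disagreed slightly. The grips on the near fastener and the cartridge sat 3–6 mm farther out than planned, yet they held. The measured handle radius came out 3–4 mm larger than my model, which added about 16 N at the end of the swing. No force reading came near the limits.

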